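Slide the diamond plate home under the spring of the sharpening base

TASK

The diamond plate for touching up the gravers lies loose in its sharpening base. With your fingertips on its dark abrasive face press it down hard on the bed and, pressing all the while, slide it forward so that its bare steel tongue passes under the dark forked leaf spring, until its nose is fully home against the stop block and the spring has dropped into the groove; then take your hand away. Do not pinch or lift the plate, do not touch the spring yourself, and leave the carver's other things on the bench where they are.

Things in the scene. Friction and masses are not known exactly. Their poses are not given: they have to be found in the camera images.
- base: sharpening base fixed to the bench: aluminium bed with blue rails, 224 x 92 mm. Origin: on the bench under the middle; x runs along the bed from tail wall to stop block (the way to slide), z up. Bed surface at z = 22 mm. Side rails 54 mm apart stand 6 mm above the bed. Tail wall: face at x = -101 mm, 9 mm above the bed. Stop block: face at x = +84 mm; with its clamp bar it reaches z = 50 mm
- plate: diamond sharpening plate of steel, 120 x 52 x 8 mm, 0.3 to 0.45 kg, loose on the bed between the rails with 1 mm play each side. Origin: centre of its underside; x towards its nose (and the stop block), z up. The underside is smooth (friction about 0.15). It starts near the tail of the bed; fully home its origin is at x = +24 mm, y = 0, z = 22 mm in the frame of the base, 47 to 61 mm further on
- plate_face (a point): middle of the plate's dark dotted abrasive face, on its top, 8 mm above its underside and 20 mm behind its origin; axes as the plate's. The face measures 80 mm (along x) by 50 mm and is grippy (friction about 1). Shut fingertips pressing here with some 9 N or more carry the plate along under the spring by friction; 12 to 20 N is a good hard press, with less they slip
- plate_nose (a point): middle of the plate's front edge, 60 mm ahead of its origin, 4 mm above its underside; axes as the plate's. The front 40 mm of the plate is a bare steel tongue 6.5 mm thick, with a groove 2.5 mm deep across it between 20 and 32 mm behind the nose. At the start the nose is 3 to 17 mm short of the spring's tip
- stop_face (a point): middle of the face of the stop block that the plate's nose must come against, 4 mm above the bed; axes as the base's
- leaf_bend (a point): middle of the underside of the blued leaf spring at its bend, the line where it presses on the plate, 26 mm before the stop face, 2.5 mm above the bed at rest. The spring, 46 mm wide, is clamped on the stop block; its two prongs reach back over the bed to 18 mm before this point, where their turned-up lead-in lips stand about 10 mm above the bed
- leaf (a joint): how far the leaf spring is lifted, rad: 0 at rest on nothing, about 0.10 while it rides on the plate's tongue (it then presses with about 7 N), about 0.04 once it has dropped into the groove of a plate that is home
- graver_a: bystander: a graver with a light mushroom-shaped wooden handle 33 mm thick and a short steel blade, about 100 mm long, lying beside the base on the side of its right rail (-y of the base). Origin on the bench under the ferrule, x towards the blade's tip
- graver_b: bystander: a graver like the first, lying left of the work. Origin and axes alike
- graver_c: bystander: a darker graver, lying right of the work. Origin and axes alike
- dop_a: bystander: a turned wooden dop, 42 mm across the foot and 60 mm high with an oval cameo stuck on its top, standing beside the base on the side of its left rail (+y of the base). Origin: centre of the foot
- dop_b: bystander: a second such dop, standing right of the work. Origin: centre of the foot
- whetstone: bystander: a grey stone block 75 x 40 x 30 mm beyond the work. Origin: centre of the underside
- oil: bystander: an amber oil bottle 34 mm across and 75 mm high, left of the work. Origin: centre of the underside
- brush: bystander: a bench brush 150 mm long, lying beyond the work. Origin: under its middle
Mind the look-alikes: they are no part of the job. There is more than one size of the plate; the one meant has the size given above. Of the things shaped like the base, the aluminium one is meant.

How it is judged:
By the outcome, as a careful person would: the job done as asked, in the order asked, and still so for the second after the job is handed in, with the robot touching nothing.
It also fails if it takes over 42 s, if anything falls off the work surface, if the arm or the gripper's body presses on something with over 40 N, if the wrist force passes 120 N, or if a joint passes its speed limit or range.

ROBOT

A 7-joint arm with a two-finger parallel gripper is mounted at the origin on the work surface. World frame = base frame: x ahead of the robot, y to its left, z up, the work surface at z = 0. Lengths are in mm, angles in rad, forces in N, time in s.
With the tool pointing down it reaches from about 400 to 875 mm from the base axis. Payload 4.4 kg.
Tool frame: the origin (TCP) lies midway between the tips of the shut fingers; the grasp point (between the pads) lies 19 mm behind it; z points along the fingers, y is the line along which they close (so a half turn about z gives the same grasp; the last joint's range is limited). The gripper opens to 85 mm and grips with 20 to 120 N. Pads are 22 mm wide; open, the fingers measure 114 mm over their backs; the gripper's body (76 mm by 85 mm) begins 54 mm behind the grasp point. The pads swing forward as they close: fully open they stand 13 mm farther back than shut.
Start: joints at [1.061, 0.628, 0.038, 1.517, -0.027, 0.996, -0.02], TCP at [279.122, -587.034, 231.313] pointing down, gripper open.
Joint ranges: [-3.06, 3.06], [-0.37, 2.12], [-1.25, 1.32], [0.18, 2.47], [-1.1, 4.24], [0.23, 1.98], [-2.94, 2.94]. Speed limits (rad/s): [2.57, 2.57, 3.14, 3.14, 3.14, 3.14, 3.14].

INTERFACE

Orientations are given as [roll, pitch, yaw] about the fixed x, y, z axes, in that order (R = Rz(yaw) Ry(pitch) Rx(roll)).
In Python, from cell import read_state, get_image, finish_job gives the robot as it stands.
- The arm moves only by the tool send_rows, never from a script. Its argument "series" is a list of rows, each an object of numbers: "ax", "ay", "az": the turn, a rotation vector about the tool's x, y, z in rad; "dx", "dy", "dz": the shift along the tool's x, y, z in cm; "hand": the closure, from 0 (fully open) to 1 (shut). In form: [{"ax": .., "ay": .., "az": .., "dx": .., "dy": .., "dz": .., "hand": ..}, ...]. A call has 1 to 10 rows; each row is the pose to reach, as a shift and turn from the pose commanded when the call began, along the tool's axes at that moment; what a row does not reach only later rows make up. A row lasts 1/10 s, in which the tool goes at most 50 mm and 8.59 degrees, less where a joint would pass 70% of its speed; a pose out of reach is approached as far as the arm can. A call with a gripper value outside its range is refused whole. The fingers move at their own pace and stop on an object; the grip force is fixed at half the most. Time passes only in rows, so rows that repeat a pose let the fingers close. It gives the time, the measured TCP pose, the force, the opening and the grip force at its end, in the units of the state.
- read_state(): the state, without advancing time (a new reading comes with each control period).
- get_image(name): name is "scene" or "top" or "wrist"; returns a dict with "pixels" (420x560x3 uint8, red, green, blue), "mtx" (3x3 intrinsics, pixels), "R" (3x3) and "t" (3): a world point X has camera coordinates R X + t. Camera axes: x right, y down, z forward; pixel columns grow to the right and rows downward; lengths in mm; the calibration is good to about 2 mm. The wrist camera is an equidistant fisheye: a pixel r from the principal point sees the ray r / f radians off the axis. A picture is of the moment at which its call begins. There is no depth.
- finish_job(): hands the job in; it is judged then, once.
The state is a dict: "clock": time; "qpos": joint angles; "qd": joint speeds; "tau": joint torques, N m; "eef_pos": TCP position; "tool_rot": TCP orientation; "force": force on the tool from outside, world axes, zero at the start; "torque": the same for the moment, N m; "width": finger opening in mm; "gripper_force": force on a finger pad.
Only numpy, scipy, OpenCV 4.12 (cv2) and the standard library are available. Lean on these libraries where they do the work, as an engineer would, in place of code of your own. Each camera call takes 0.05 s, during which the arm holds its last target. There are 200 camera calls.

## Working session

There is one attempt and no reset: what is moved stays moved. The work goes in short steps, Python scripts to look and compute and a tool call to move; the robot and the scene stay as the last step left them, time stands still between calls to the robot, and variables do not carry over. Pictures are saved under pics/ and viewed, at most 10 in all, crops included, and the job is handed in when it is done.

Besides the shell and the picture viewer there is one more tool, called after "Call:" as name(argument=value, ...), one argument or row to a line, values as JSON. send_rows: Moves the arm, as the interface text tells. Its arguments: {"type":"object","properties":{"series":{"type":"array","items":{"type":"object","properties":{"ax":{"type":"number"},"ay":{"type":"number"},"az":{"type":"number"},"dx":{"type":"number"},"dy":{"type":"number"},"dz":{"type":"number"},"hand":{"type":"number"}}}}},"required":["series"]}

```bash
mkdir -p pics; python3 - <<'E'
from cell import *
import cv2
s=read_state(); print({k:s[k] for k in('clock','eef_pos','tool_rot','force','width')})
for n in('top','scene'):
    g=get_image(n); cv2.imwrite(f'pics/{n}0.png',g['pixels'][:,:,::-1]); print(n,g['mtx'],g['R'],g['t'])
E
```

```text
{'clock': 0.0, 'eef_pos': array([ 278.85949242, -586.46623659,  230.40128389]), 'tool_rot': array([-3.13973798e+00,  5.87470293e-06,  4.43787496e-01]), 'force': array([ 0.37398099, -0.11968908, -0.19898481]), 'width': 85.47788400163162}
top [[402.63625701   0.         284.16690132]
 [  0.         402.63625701 216.520946  ]
 [  0.           0.           1.        ]] [[ 0.02795754 -0.9991903   0.02893299]
 [-0.99773153 -0.02966653 -0.06042919]
 [ 0.06123861 -0.02717791 -0.99775307]] [ -32.03179131  523.41761498 1138.08621993]
scene [[410.87109722   0.         277.9051338 ]
 [  0.         410.87109722 212.67551338]
 [  0.           0.           1.        ]] [[-0.59881939  0.80086381 -0.0057009 ]
 [ 0.56293137  0.41582874 -0.71427917]
 [-0.56966974 -0.43093343 -0.69983768]] [ 335.00087952 -255.61449651 1352.90138205]
```

View pics/top0.png

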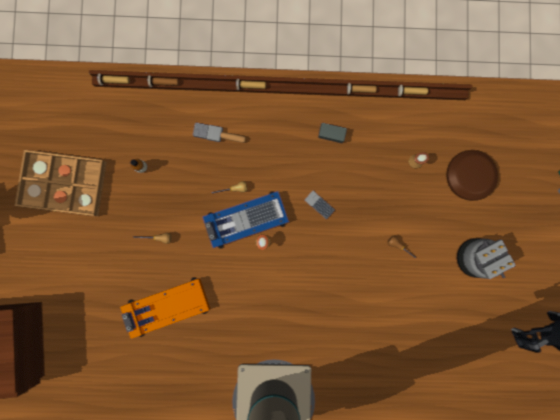

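View pics/scene0.png

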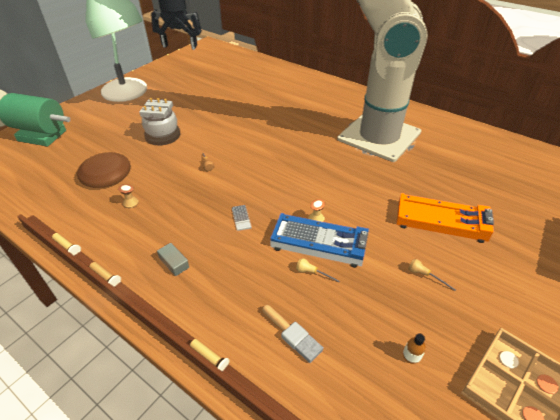

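The top view shows the blue base centred near (247,220) with its stop block at the left end (211,228). The dark face of its plate is near (264,214). The orange base and the small plate at (320,204) are decoys.

```bash
cat > h.py <<'E'
import numpy as np, cv2
from cell import *
def ray(g,uv,z):
    K,R,t=g['mtx'],g['R'],g['t']; c=-R.T@t
    d=R.T@np.linalg.solve(K,[uv[0],uv[1],1]); return c+d*(z-c[2])/d[2]
def proj(g,X):
    p=g['mtx']@(g['R']@np.array(X)+g['t']); return p[:2]/p[2]
E
python3 - <<'E'
from h import *
g=get_image('top'); p=g['pixels']; h=cv2.cvtColor(p,cv2.COLOR_RGB2HSV)
m=cv2.inRange(h,(105,120,50),(125,255,255)); m[:, :190]=0;m[:,300:]=0
pts=cv2.findNonZero(m); r=cv2.minAreaRect(pts); b=cv2.boxPoints(r)
w=np.array([ray(g,q,26) for q in b]); print(r,'\n',w.round(1)); print(np.linalg.norm(w-np.roll(w,1,0),axis=1), w.mean(0))
c=cv2.resize(p[185:255,195:295],None,fx=8,fy=8,interpolation=cv2.INTER_CUBIC)[:,:,::-1]; cv2.imwrite('pics/c1.png',c)
g=get_image('scene');c=cv2.resize(g['pixels'][205:275,265:375],None,fx=7,fy=7,interpolation=cv2.INTER_CUBIC)[:,:,::-1]; cv2.imwrite('pics/c2.png',c)
E
```

```text
((245.37783813476562, 219.21075439453125), (33.21116638183594, 78.5213394165039), 71.28826141357422) 
 [[517.9 213.2  26. ]
 [596.2   5.2  26. ]
 [507.3 -27.7  26. ]
 [430.2 179.8  26. ]]
[ 93.9086498  222.23368063  94.76775162 221.35809576] [512.89062604  92.60895778  26.        ]
```

View pics/c1.png

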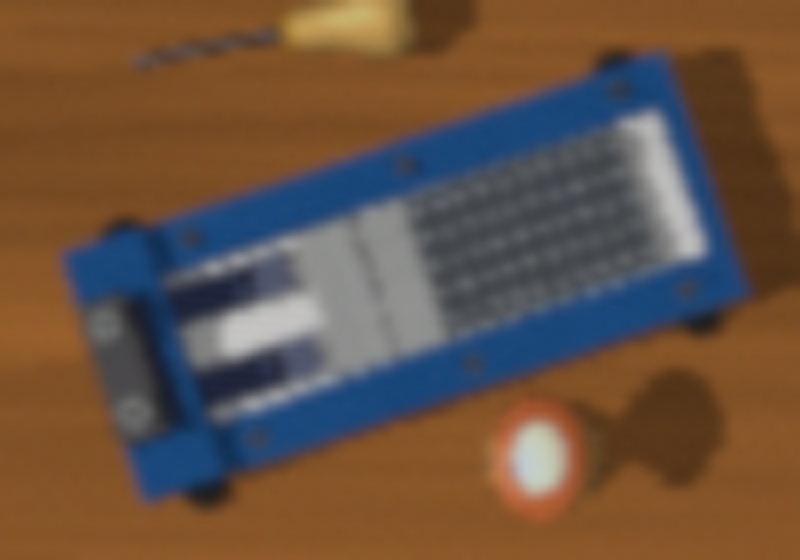

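View pics/c2.png

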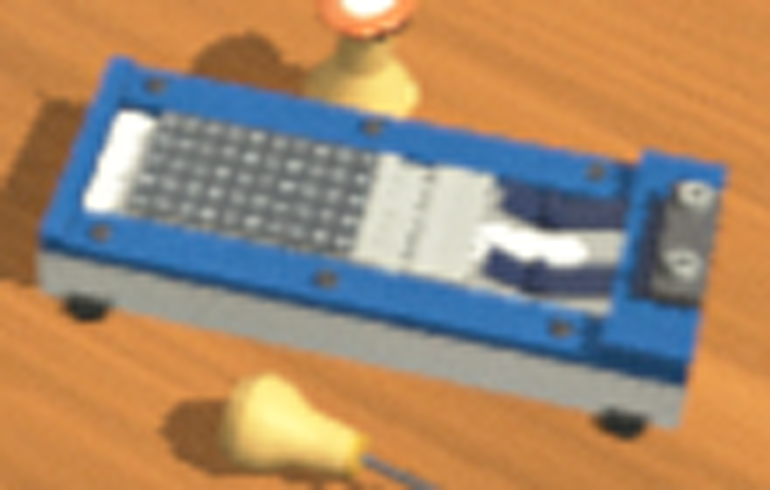

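The crops show the face corners at about (412,205), (445,340), (665,262) and (630,130) in c1. The nose edge is near (310,310), just short of the blue prongs.

```bash
cat >> h.py <<'E'
def rel(X,yaw):
    "world shift/turn in the present tool axes, cm"
    from scipy.spatial.transform import Rotation as Ro
    s=read_state(); R=Ro.from_euler('xyz',s['tool_rot']); T=Ro.from_euler('xyz',[np.pi,0,yaw])
    return R.inv().apply(np.array(X)-s['eef_pos'])/10, (R.inv()*T).as_rotvec()
E
python3 - <<'E'
from h import *
g=get_image('top')
f=lambda u,v,z: ray(g,(195+u/8-.44,185+v/8-.44),z)
q=[f(*c,30) for c in[(412,205),(445,340),(665,262),(630,130)]]
print(np.round(q,1), np.linalg.norm(np.array(q)-np.roll(q,1,0),axis=1)); m=np.mean(q,0)
d=np.array([-77.7,207.7]);d/=np.hypot(*d); n=np.array([-d[1],d[0]])
B=np.array([512.9,92.6]); L=lambda X:((X[:2]-B)@d,(X[:2]-B)@n)
for k,X in dict(face=m,nose=f(310,310,28),tailgap=f(687,190,24),tailwall=f(693,185,31),stop=f(195,340,40),tip=f(307,300,32)).items(): print(k,np.round(X,1),np.round(L(X),1))
print(rel([m[0],m[1],150],1.929))
E
```

```text
[[538.   91.7  30. ]
 [490.7  78.5  30. ]
 [520.5   1.7  30. ]
 [567.   15.5  30. ]] [81.53450825 49.17813553 82.3568355  48.50420652]
face [529.   46.9  30. ] [-48.5   0.9]
nose [499.9 126.5  28. ] [36.3  0.3]
tailgap [546.8  -5.4  24. ] [-103.7    2.6]
tailwall [548.   -7.4  31. ] [-105.9    2.1]
stop [487.8 164.9  40. ] [76.5 -1.8]
tip [503.3 127.3  32. ] [35.9 -3.1]
(array([ 49.78841386, -46.48350932,   8.12805123]), array([-7.12071583e-04, -6.49646798e-04, -1.48521088e+00]))
```

Call:
send_rows(
  series=[
    {"dx": 5,"dy": -4.6,"dz": 0,"az": -0.14,"hand": 1},
    {"dx": 9,"dy": -8.4,"dz": 0,"az": -0.28,"hand": 1},
    {"dx": 12,"dy": -11.2,"dz": 0,"az": -0.4,"hand": 1},
    {"dx": 15,"dy": -14,"dz": 0,"az": -0.5,"hand": 1},
    {"dx": 18,"dy": -16.8,"dz": 0,"az": -0.6,"hand": 1},
    {"dx": 21,"dy": -19.6,"dz": 0,"az": -0.7,"hand": 1},
    {"dx": 24,"dy": -22.4,"dz": 0,"az": -0.8,"hand": 1},
    {"dx": 27,"dy": -25.2,"dz": 0,"az": -0.9,"hand": 1},
    {"dx": 30,"dy": -28,"dz": 0,"az": -1.0,"hand": 1},
    {"dx": 33,"dy": -30.8,"dz": 0,"az": -1.1,"hand": 1},
  ],
)

```text
invalid input at $.series[0]: expected keys ax, ay, az, dx, dy, dz, hand
```

```bash
python3 -c "
from h import *
s=read_state();print(s['clock'],s['eef_pos'],s['tool_rot'],s['qpos'],s['width'],s['force']);print(rel([529,47,130],1.929))"
```

```text
0.25 [ 279.00558171 -586.77955678  230.87381093] [-3.14071495e+00  2.64884740e-06  4.43789018e-01] [ 1.06118362  0.62887509  0.03848482  1.51780961 -0.02699695  0.99630404
 -0.02000334] 85.47040516098821 [ 0.47945741 -0.02833427  0.23690828]
(array([ 49.79005012, -46.49586935,  10.12806284]), array([-7.12071583e-04, -6.49646798e-04, -1.48521088e+00]))
```

Call:
send_rows(
  series=[
    {"dx": 5,"dy": -4.6,"dz": 0,"ax": 0,"ay": 0,"az": -0.14,"hand": 1},
    {"dx": 9,"dy": -8.4,"dz": 0,"ax": 0,"ay": 0,"az": -0.28,"hand": 1},
    {"dx": 12,"dy": -11.2,"dz": 0,"ax": 0,"ay": 0,"az": -0.4,"hand": 1},
    {"dx": 15,"dy": -14,"dz": 0,"ax": 0,"ay": 0,"az": -0.5,"hand": 1},
    {"dx": 18,"dy": -16.8,"dz": 0,"ax": 0,"ay": 0,"az": -0.6,"hand": 1},
    {"dx": 21,"dy": -19.6,"dz": 0,"ax": 0,"ay": 0,"az": -0.7,"hand": 1},
    {"dx": 24,"dy": -22.4,"dz": 0,"ax": 0,"ay": 0,"az": -0.8,"hand": 1},
    {"dx": 27,"dy": -25.2,"dz": 0,"ax": 0,"ay": 0,"az": -0.9,"hand": 1},
    {"dx": 30,"dy": -28,"dz": 0,"ax": 0,"ay": 0,"az": -1.0,"hand": 1},
    {"dx": 33,"dy": -30.8,"dz": 0,"ax": 0,"ay": 0,"az": -1.1,"hand": 1},
  ],
)

```text
clock: 1.25
eef_pos: [445.3, -165.7, 231.5]
tool_rot: [3.141, 0.0, 1.548]
force: [0.2, -0.6, -0.5]
width: 0.0
gripper_force: 0.0
```

```bash
python3 -c "
from h import *
s=read_state();print(s['clock'],s['eef_pos'],s['tool_rot'],s['qpos'],s['width'],s['force']);print(rel([529,47,130],1.929))"
```

```text
1.25 [ 445.33546413 -165.73306179  231.54310019] [3.14105477e+00 3.50750585e-04 1.54760946e+00] [ 0.5217906   0.39306381 -0.30634075  1.98326715  0.16398453  0.78799445
  0.09823411] 0.008725941825369527 [ 0.19410906 -0.56728796 -0.51303004]
(array([21.46512265,  7.86552854, 10.15101393]), array([ 0.00046446,  0.00044906, -0.38139044]))
```

Call:
send_rows(
  series=[
    {"dx": 3,"dy": 1.1,"dz": 1,"ax": 0,"ay": 0,"az": -0.06,"hand": 1},
    {"dx": 6,"dy": 2.2,"dz": 2,"ax": 0,"ay": 0,"az": -0.12,"hand": 1},
    {"dx": 9,"dy": 3.3,"dz": 3,"ax": 0,"ay": 0,"az": -0.18,"hand": 1},
    {"dx": 12,"dy": 4.4,"dz": 4,"ax": 0,"ay": 0,"az": -0.24,"hand": 1},
    {"dx": 15,"dy": 5.5,"dz": 6,"ax": 0,"ay": 0,"az": -0.3,"hand": 1},
    {"dx": 18,"dy": 6.6,"dz": 8,"ax": 0,"ay": 0,"az": -0.35,"hand": 1},
    {"dx": 20,"dy": 7.3,"dz": 9.2,"ax": 0,"ay": 0,"az": -0.38,"hand": 1},
    {"dx": 21.45,"dy": 7.85,"dz": 10.1,"ax": 0,"ay": 0,"az": -0.38,"hand": 1},
    {"dx": 21.45,"dy": 7.85,"dz": 10.1,"ax": 0,"ay": 0,"az": -0.38,"hand": 1},
  ],
)

```text
clock: 2.15
eef_pos: [529.2, 47.8, 129.3]
tool_rot: [-3.141, -0.002, 1.928]
force: [-0.9, -0.7, 1.1]
width: -0.1
gripper_force: 0.0
```

```bash
python3 - <<'E'
from h import *
s=read_state();print(s['clock'],s['eef_pos'],s['tool_rot'],s['force']);print(rel([529,47,40],1.929))
g=get_image('wrist');cv2.imwrite('pics/w1.png',g['pixels'][:,:,::-1]);print(g['mtx'],g['R'],g['t'])
E
```

```text
2.15 [529.16340022  47.8118787  129.30116471] [-3.14108559e+00 -1.86696120e-03  1.92758651e+00] [-0.90673276 -0.71184674  1.09154185]
(array([-0.08703988, -0.03913928,  8.92999053]), array([-0.00050574, -0.00186732, -0.00141302]))
[[325.1922621    0.         276.7750005 ]
 [  0.         325.1922621  210.21836766]
 [  0.           0.           1.        ]] [[ 9.37657767e-01  3.47559936e-01  5.11895850e-05]
 [ 3.29442448e-01 -8.88826769e-01  3.18519462e-01]
 [ 1.10750102e-01 -2.98645384e-01 -9.47916320e-01]] [-512.58012096 -140.22576349  239.42505947]
```

View pics/w1.png

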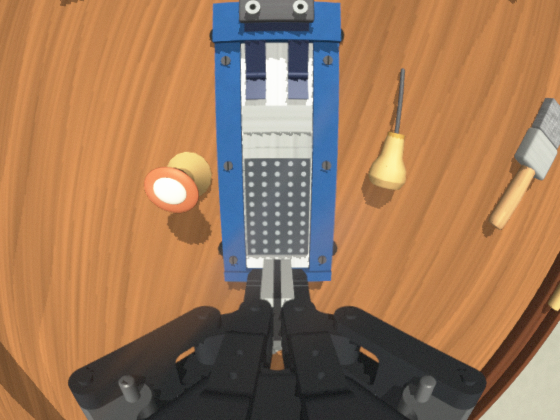

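The wrist view shows the plate's face from rows 158 to 256, columns 245–311. The nose is at row 106, the prong tips at about row 98, and the stop block edge at row 42.

```bash
cat >> h.py <<'E'
def fray(g,uv,z):
    K,R,t=g['mtx'],g['R'],g['t']; c=-R.T@t
    v=(np.array(uv)-K[:2,2])/K[0,0]; r=np.hypot(*v); d=R.T@np.r_[v/r*np.sin(r),np.cos(r)]
    return c+d*(z-c[2])/d[2]
E
python3 - <<'E'
from h import *
g=get_image('wrist'); tcp=read_state()['eef_pos']
d=np.array([np.cos(1.929),np.sin(1.929)]);n=np.array([-d[1],d[0]])
for k,u,v,z in[('ff',278,158,30),('fr',278,256,30),('fl',245,200,30),('frt',311,200,30),('nose',277,106,28.5),('tip',278,98,32),('stoptop',278,42,40),('railL',216,42,28),('railL2',224,270,28),('railR',339,42,28),('railR2',331,270,28)]:
    X=fray(g,(u,v),z); print(k,X.round(1),'from tcp along,left',np.round([(X-tcp)[:2]@d,(X-tcp)[:2]@n],1))
E
```

```text
ff [514.9  85.8  30. ] from tcp along,left [43.5 -1.4]
fr [543.2   9.3  30. ] from tcp along,left [-38.1  -1. ]
fl [502.2  45.9  30. ] from tcp along,left [10.6 24.5]
frt [550.5  63.7  30. ] from tcp along,left [ 10.4 -27. ]
nose [500.7 122.2  28.5] from tcp along,left [82.6 -0.8]
tip [499.3 128.   32. ] from tcp along,left [88.5 -1.6]
stoptop [485.3 165.8  40. ] from tcp along,left [128.8  -1.7]
railL [441.  153.6  28. ] from tcp along,left [132.9  44. ]
railL2 [504.7 -20.9  28. ] from tcp along,left [-52.8  45.6]
railR [526.3 185.1  28. ] from tcp along,left [132.5 -46.9]
railR2 [591.3  11.   28. ] from tcp along,left [-53.3 -46.8]
```

Call:
send_rows(
  series=[
    {"dx": 0,"dy": 0.1,"dz": 3,"ax": 0,"ay": 0,"az": 0,"hand": 1},
    {"dx": 0,"dy": 0.1,"dz": 6,"ax": 0,"ay": 0,"az": 0,"hand": 1},
    {"dx": 0,"dy": 0.1,"dz": 8,"ax": 0,"ay": 0,"az": 0,"hand": 1},
    {"dx": 0,"dy": 0.1,"dz": 9,"ax": 0,"ay": 0,"az": 0,"hand": 1},
    {"dx": 0,"dy": 0.1,"dz": 9.3,"ax": 0,"ay": 0,"az": 0,"hand": 1},
    {"dx": 0,"dy": 0.1,"dz": 9.5,"ax": 0,"ay": 0,"az": 0,"hand": 1},
    {"dx": 0,"dy": 0.1,"dz": 9.5,"ax": 0,"ay": 0,"az": 0,"hand": 1},
  ],
)

```text
clock: 2.95
eef_pos: [530.7, 45.3, 36.2]
tool_rot: [3.14, 0.0, 1.923]
force: [-0.7, 0.2, 0.1]
width: 0.1
gripper_force: 0.0
```

Call:
send_rows(
  series=[
    {"dx": 0,"dy": 0,"dz": 0.2,"ax": 0,"ay": 0,"az": 0,"hand": 1},
    {"dx": 0,"dy": 0,"dz": 0.4,"ax": 0,"ay": 0,"az": 0,"hand": 1},
    {"dx": 0,"dy": 0,"dz": 0.5,"ax": 0,"ay": 0,"az": 0,"hand": 1},
    {"dx": 0,"dy": 0,"dz": 0.6,"ax": 0,"ay": 0,"az": 0,"hand": 1},
    {"dx": 0,"dy": 0,"dz": 0.6,"ax": 0,"ay": 0,"az": 0,"hand": 1},
  ],
)

```text
clock: 3.45
eef_pos: [530.3, 45.5, 30.1]
tool_rot: [3.141, 0.001, 1.924]
force: [-1.7, -0.5, 7.6]
width: 0.1
gripper_force: 3.8
```

Call:
send_rows(
  series=[
    {"dx": 0,"dy": 0,"dz": 0.05,"ax": 0,"ay": 0,"az": 0,"hand": 1},
    {"dx": 0,"dy": 0,"dz": 0.1,"ax": 0,"ay": 0,"az": 0,"hand": 1},
    {"dx": 0,"dy": 0,"dz": 0.1,"ax": 0,"ay": 0,"az": 0,"hand": 1},
  ],
)

```text
clock: 3.75
eef_pos: [530.4, 45.5, 30.0]
tool_rot: [3.141, 0.001, 1.924]
force: [-3.7, -1.0, 16.6]
width: -0.3
gripper_force: 8.3
```

Call:
send_rows(
  series=[
    {"dx": 0.1,"dy": 0,"dz": 0.01,"ax": 0,"ay": 0,"az": 0,"hand": 1},
    {"dx": 0.3,"dy": 0,"dz": 0.01,"ax": 0,"ay": 0,"az": 0,"hand": 1},
    {"dx": 0.5,"dy": 0,"dz": 0.01,"ax": 0,"ay": 0,"az": 0,"hand": 1},
    {"dx": 0.7,"dy": 0,"dz": 0.01,"ax": 0,"ay": 0,"az": 0,"hand": 1},
    {"dx": 0.9,"dy": 0,"dz": 0.01,"ax": 0,"ay": 0,"az": 0,"hand": 1},
    {"dx": 1.0,"dy": 0,"dz": 0.01,"ax": 0,"ay": 0,"az": 0,"hand": 1},
  ],
)

```text
clock: 4.35
eef_pos: [528.3, 53.5, 30.1]
tool_rot: [3.139, 0.003, 1.923]
force: [-0.5, -4.3, 15.7]
width: 0.3
gripper_force: 7.7
```

Call:
send_rows(
  series=[
    {"dx": 0.2,"dy": 0,"dz": 0.02,"ax": 0,"ay": 0,"az": 0,"hand": 1},
    {"dx": 0.4,"dy": 0,"dz": 0.02,"ax": 0,"ay": 0,"az": 0,"hand": 1},
    {"dx": 0.6,"dy": 0,"dz": 0.02,"ax": 0,"ay": 0,"az": 0,"hand": 1},
    {"dx": 0.8,"dy": 0,"dz": 0.02,"ax": 0,"ay": 0,"az": 0,"hand": 1},
    {"dx": 1.0,"dy": 0,"dz": 0.02,"ax": 0,"ay": 0,"az": 0,"hand": 1},
    {"dx": 1.2,"dy": 0,"dz": 0.02,"ax": 0,"ay": 0,"az": 0,"hand": 1},
    {"dx": 1.4,"dy": 0,"dz": 0.02,"ax": 0,"ay": 0,"az": 0,"hand": 1},
  ],
)

```text
clock: 5.05
eef_pos: [524.2, 64.1, 30.0]
tool_rot: [3.139, 0.006, 1.921]
force: [1.3, -8.4, 15.3]
width: -0.2
gripper_force: 8.2
```

Call:
send_rows(
  series=[
    {"dx": 0.1,"dy": 0,"dz": 0.05,"ax": 0,"ay": 0,"az": 0,"hand": 1},
    {"dx": 0.3,"dy": 0,"dz": 0.05,"ax": 0,"ay": 0,"az": 0,"hand": 1},
    {"dx": 0.5,"dy": 0,"dz": 0.05,"ax": 0,"ay": 0,"az": 0,"hand": 1},
    {"dx": 0.7,"dy": 0,"dz": 0.05,"ax": 0,"ay": 0,"az": 0,"hand": 1},
    {"dx": 0.9,"dy": 0,"dz": 0.05,"ax": 0,"ay": 0,"az": 0,"hand": 1},
    {"dx": 1.1,"dy": 0,"dz": 0.05,"ax": 0,"ay": 0,"az": 0,"hand": 1},
  ],
)

```text
clock: 5.65
eef_pos: [520.2, 74.8, 30.0]
tool_rot: [3.139, 0.006, 1.921]
force: [-0.6, -7.2, 22.4]
width: -0.4
gripper_force: 11.0
```

```bash
python3 - <<'E'
from h import *
s=read_state();print(s['clock'],s['eef_pos'],s['force'])
g=get_image('top'); a=g['pixels'][185:255,195:295]; w=get_image('wrist')['pixels']
cv2.imwrite('pics/c3.png',np.vstack([cv2.resize(w[0:290,190:360],None,fx=2,fy=2)])[:,:,::-1])
E
```

```text
5.65 [520.2447004   74.79520249  30.00030566] [-0.6274165  -7.17172191 22.44646479]
```

View pics/c3.png

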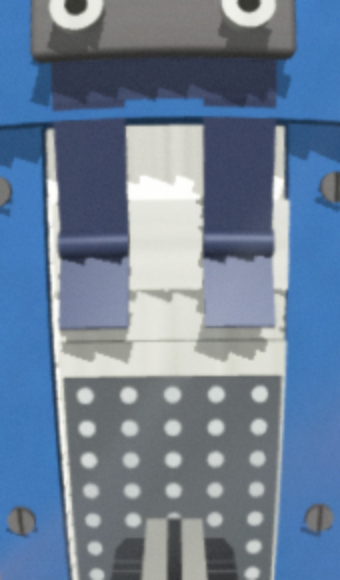

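The plate is under the spring: its nose is at crop row ~195, beyond the bend at row ~240. The fingers are still on the face and not slipping, and about 20 mm remain.

Call:
send_rows(
  series=[
    {"dx": 0.2,"dy": 0,"dz": -0.03,"ax": 0,"ay": 0,"az": 0,"hand": 1},
    {"dx": 0.4,"dy": 0,"dz": -0.03,"ax": 0,"ay": 0,"az": 0,"hand": 1},
    {"dx": 0.6,"dy": 0,"dz": -0.03,"ax": 0,"ay": 0,"az": 0,"hand": 1},
    {"dx": 0.8,"dy": 0,"dz": -0.03,"ax": 0,"ay": 0,"az": 0,"hand": 1},
    {"dx": 1.0,"dy": 0,"dz": -0.03,"ax": 0,"ay": 0,"az": 0,"hand": 1},
    {"dx": 1.2,"dy": 0,"dz": -0.03,"ax": 0,"ay": 0,"az": 0,"hand": 1},
  ],
)

```text
clock: 6.35
eef_pos: [515.7, 87.0, 30.0]
tool_rot: [3.139, 0.004, 1.921]
force: [-2.0, -5.5, 20.1]
width: -0.2
gripper_force: 10.2
```

Travel is about 44 mm so far.

Call:
send_rows(
  series=[
    {"dx": 0.15,"dy": 0,"dz": 0,"ax": 0,"ay": 0,"az": 0,"hand": 1},
    {"dx": 0.3,"dy": 0,"dz": 0,"ax": 0,"ay": 0,"az": 0,"hand": 1},
    {"dx": 0.45,"dy": 0,"dz": 0,"ax": 0,"ay": 0,"az": 0,"hand": 1},
    {"dx": 0.6,"dy": 0,"dz": 0,"ax": 0,"ay": 0,"az": 0,"hand": 1},
  ],
)

```text
clock: 6.75
eef_pos: [513.9, 91.4, 30.0]
tool_rot: [3.14, 0.006, 1.921]
force: [2.2, -10.9, 18.9]
width: 0.3
gripper_force: 9.7
```

Call:
send_rows(
  series=[
    {"dx": 0.1,"dy": 0,"dz": 0.02,"ax": 0,"ay": 0,"az": 0,"hand": 1},
    {"dx": 0.2,"dy": 0,"dz": 0.02,"ax": 0,"ay": 0,"az": 0,"hand": 1},
    {"dx": 0.2,"dy": 0,"dz": 0.02,"ax": 0,"ay": 0,"az": 0,"hand": 1},
  ],
)

```text
clock: 7.05
eef_pos: [514.0, 91.5, 30.0]
tool_rot: [3.14, 0.008, 1.919]
force: [0.7, -11.1, 21.8]
width: 0.2
gripper_force: 10.5
```

```bash
python3 - <<'E'
from h import *
s=read_state();print(s['clock'],s['eef_pos'],s['force'])
w=get_image('wrist')['pixels']
cv2.imwrite('pics/c4.png',cv2.resize(w[0:200,190:360],None,fx=3,fy=3,interpolation=cv2.INTER_CUBIC)[:,:,::-1])
E
```

```text
7.05 [513.97911276  91.45343035  30.01516085] [  0.65990932 -11.0914606   21.79125768]
```

View pics/c4.png

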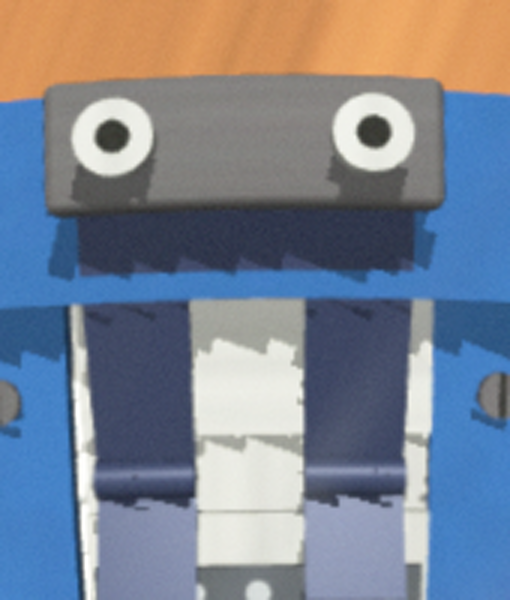

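The picture shows the bend (row 475) mid-groove (rows 435–510) and no gap before the stop block. One more nudge will confirm it is fully home.

Call:
send_rows(
  series=[
    {"dx": 0.1,"dy": 0,"dz": 0,"ax": 0,"ay": 0,"az": 0,"hand": 1},
    {"dx": 0.2,"dy": 0,"dz": 0,"ax": 0,"ay": 0,"az": 0,"hand": 1},
    {"dx": 0.2,"dy": 0,"dz": 0,"ax": 0,"ay": 0,"az": 0,"hand": 1},
    {"dx": 0.2,"dy": 0,"dz": 0,"ax": 0,"ay": 0,"az": 0,"hand": 1},
  ],
)

```text
clock: 7.5
eef_pos: [513.9, 91.5, 30.0]
tool_rot: [3.14, 0.01, 1.918]
force: [3.2, -15.2, 21.1]
width: -0.3
gripper_force: 10.2
```

It's home: the force rises with no motion. I'll relax the forward push, then lift straight off.

Call:
send_rows(
  series=[
    {"dx": -0.2,"dy": 0,"dz": 0,"ax": 0,"ay": 0,"az": 0,"hand": 1},
    {"dx": -0.4,"dy": 0,"dz": 0,"ax": 0,"ay": 0,"az": 0,"hand": 1},
    {"dx": -0.5,"dy": 0,"dz": -0.1,"ax": 0,"ay": 0,"az": 0,"hand": 1},
    {"dx": -0.5,"dy": 0,"dz": -0.4,"ax": 0,"ay": 0,"az": 0,"hand": 1},
    {"dx": -0.5,"dy": 0,"dz": -1.0,"ax": 0,"ay": 0,"az": 0,"hand": 1},
    {"dx": -0.5,"dy": 0,"dz": -3,"ax": 0,"ay": 0,"az": 0,"hand": 1},
    {"dx": -1.5,"dy": 0,"dz": -6,"ax": 0,"ay": 0,"az": 0,"hand": 1},
    {"dx": -3,"dy": 0,"dz": -10,"ax": 0,"ay": 0,"az": 0,"hand": 1},
    {"dx": -4,"dy": 0,"dz": -12,"ax": 0,"ay": 0,"az": 0,"hand": 1},
    {"dx": -4,"dy": 0,"dz": -12,"ax": 0,"ay": 0,"az": 0,"hand": 1},
  ],
)

```text
clock: 8.5
eef_pos: [526.6, 60.7, 150.5]
tool_rot: [3.136, 0.002, 1.922]
force: [0.8, 0.6, -0.7]
width: -0.1
gripper_force: 0.0
```

```bash
python3 - <<'E'
from h import *
s=read_state();print(s['clock'],s['eef_pos'],s['force'])
w=get_image('wrist')['pixels']; t=get_image('scene')['pixels']
a=cv2.resize(w[20:270,190:360],None,fx=2.2,fy=2.2,interpolation=cv2.INTER_CUBIC);b=cv2.resize(t[215:270,300:375],None,fx=5.5,fy=10,interpolation=cv2.INTER_CUBIC)
b=cv2.resize(b,(412,550)); cv2.imwrite('pics/c5.png',np.hstack([a,b])[:,:,::-1])
E
```

```text
8.5 [526.56094386  60.655347   150.48777479] [ 0.81022352  0.56744254 -0.69844485]
```

View pics/c5.png

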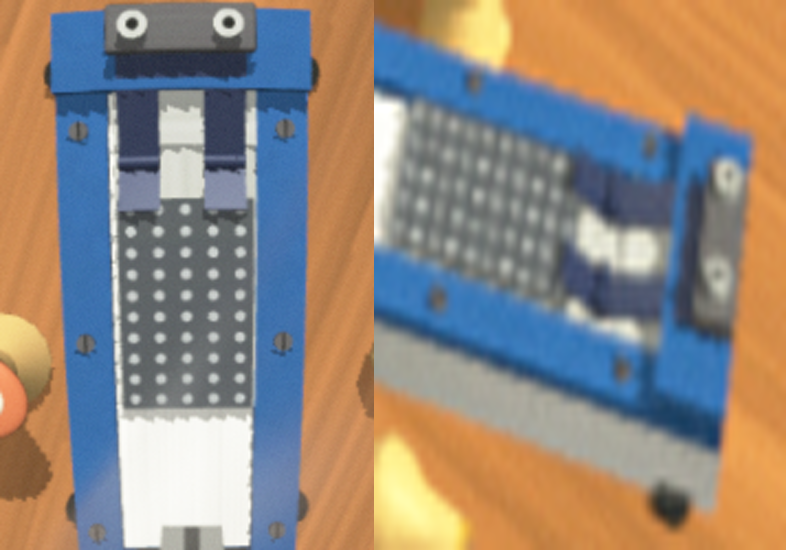

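The picture shows the plate home: the prong tips overlap the face by about 4 mm, as the geometry calls for. The bend lies in the groove and the neighbouring things are undisturbed.

```bash
python3 -c "
from cell import *
print(finish_job())"
```

```text
the job is handed in; nothing more can be done
None
```

The plate was pressed and slid about 49 mm under the spring until its nose stopped hard against the stop block. The last picture shows the spring's bend in the groove, the hand is clear, and the job was handed in at about 8.5 s.

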